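Point out the faulty gas fitting and log it

ROBOT

A 6-joint arm with a two-finger parallel gripper is mounted at the origin on the work surface. World frame = base frame: x ahead of the robot, y to its left, z up, the work surface at z = 0. Lengths are in m, angles in degrees, forces in N, time in s.
With the tool pointing down it reaches from about 0.35 to 0.875 m from the base axis. Payload 4.2 kg.
Tool frame: the origin (TCP) lies between the finger pads, 19 mm behind the fingertips; this is the grasp point; z points along the fingers, y is the line along which they close (so a half turn about z gives the same grasp; the last joint's range is limited). The gripper opens to 87 mm and grips with 3 to 60 N. Pads are 19 mm wide; open, the fingers measure 117 mm over their backs; the gripper's body (75 mm by 190 mm) begins 51 mm behind the grasp point.
Start: joints at [87.754, 22.042, 0.453, 0, -68.411, -14.817], TCP at [0.183, 0.597, 0.241] pointing down, gripper open.
Joint ranges: [-179.83, 179.83], [-69.29, 118.12], [-61.27, 80.66], [-181.25, 117.63], [-171.15, -9.14], [-177.46, 177.46]. Speed limits (degrees/s): [159.86, 159.86, 180, 180, 180, 180].

INTERFACE

Orientations are given as a 3x3 rotation matrix whose columns are the frame's x, y, z axes.
In Python, from station import sense, eyes, r gives the robot as it stands.
- The arm moves only by the tool jog_arm, never from a script. Its argument "increments" is a list of rows, each a list of 4 numbers: the shift along the tool's x, y, z normalised to -1 to 1, where 1 is 0.02 m, then the turn about the tool's z normalised to -1 to 1, where 1 is 0.08 rad. A call has 1 to 10 rows; each row shifts and turns the commanded pose from where the row before left it, along the tool's axes as they then stand; what a row does not reach is not made up. A row lasts 1/10 s, in which the tool goes at most 50 mm and 8.59 degrees, less where a joint would pass 70% of its speed; a pose out of reach is approached as far as the arm can. A call with a number of a shift or a turn outside -1 to 1 is refused whole. A call with a gripper value outside its range is refused whole. "grip" is the finger opening in mm, from 0 to 87, set as the call begins (left out, the last holds). The fingers move at their own pace and stop on an object; the grip force is fixed at half the most. Time passes only in rows, so rows that do not move let the fingers close. It gives the time, the measured TCP pose, the force, the opening and the grip force at its end, in the units of the state.
- sense(): the state, without advancing time (a new reading comes with each control period).
- eyes.capture(name): name is "scene" or "top" or "wrist"; returns the picture (480x640x3 uint8, blue, green, red); there is no depth.
- eyes.get_calibration(name): a dict with "camera_matrix" (3x3 intrinsics, pixels), "R" (3x3) and "t" (3): a world point X has camera coordinates R X + t; the wrist camera has in their place "T_tool_cam" (4x4, takes a point from camera to tool coordinates, whose origin is the TCP and whose axes are the flange's). Camera axes: x right, y down, z forward; pixel columns grow to the right and rows downward; lengths in m; the calibration is good to about 2 mm. A picture is of the moment at which its call begins: read the wrist's pose just before it. get_calibration takes no time and is no camera call.
- r.finish_job(): hands the job in; it is judged then, once.
Trained networks look in the newest picture that a camera, given by its name, has taken for a name from the list of things; names that differ only in an ending like _2 or _b are one class to them, and where a whole thing is asked for, a point or a joint stands for the part that bears it (a point fixed in the world has none). Each returns a list of dicts, best first, with "conf" (0 to 1); they miss things now and then, are a little off and sometimes report something else, mostly with a low value. They report only what shows in the picture. A call takes as long as a camera call.
- eyes.spot_in(camera, name): "centre" ([x, y, z] in m, in world coordinates, good to about 4 mm: the middle of the surface that is visible of it).
- eyes.outline_of(camera, name): "mask" (480x640 bool, what is visible of it).
The state is a dict: "time_s": time; "joints": joint angles; "joint_velocities": joint speeds; "effort": joint torques, N m; "tcp_pos": TCP position; "ee_rot": TCP orientation; "wrist_force": force on the tool from outside, world axes, zero at the start; "moment": the same for the moment, N m; "gripper_width": opening from 0.0 (shut) to 1.0 (fully open); "gripper_force": force on a finger pad.
Only numpy, scipy, OpenCV 4.12 (cv2) and the standard library are available. Lean on these libraries where they do the work, as an engineer would, in place of code of your own. Each camera call takes 0.05 s, during which the arm holds its last target. There are 200 camera calls.

TASK

One of the six steel fittings on the green board has no nozzle on its side: point it out to the overhead camera by holding the fingertips still just above the middle of its open mouth, a few centimetres at most, for two seconds, without touching it and without pointing at, or passing low over, any of the others. Then log the reject by gently pushing the black-balled lever on the grey switch box all the way over to its far side, and leave it there. Only the lever is touched, and it is pushed, not gripped; leave all the fittings, the nuts and the pliers untouched where they are.

Things in the scene. Friction and masses are not known exactly. Their poses are not given: they have to be found in the camera images.
- reject: the faulty gas fitting: a plated steel cup, open at the top, outside diameter 44 mm (54 mm at the foot flange), 45 mm high, 0.18 kg, loose, upright on the green board among five others of the same make. It is the only one WITHOUT a side nozzle: its wall has only a dark 10 mm hole where the nozzle belongs. Origin: centre of its underside; z up
- reject_mouth (a point): centre of the open mouth of the faulty fitting, level with its rim, 45 mm above its underside (about 51 mm above the table)
- good0: a good fitting: the same steel cup (diameter 44 mm, flange 54 mm, 45 mm high, 0.18 kg, loose, upright on the green board) WITH a side nozzle, a bar 10 to 15 mm thick at 22 mm height along its own +x, ending 52 mm from its axis. Origin: centre of its underside; z up
- good0_mouth (a point): centre of the open mouth of this good fitting, level with its rim
- good1: a good fitting: the same steel cup (diameter 44 mm, flange 54 mm, 45 mm high, 0.18 kg, loose, upright on the green board) WITH a side nozzle, a bar 10 to 15 mm thick at 22 mm height along its own +x, ending 52 mm from its axis. Origin: centre of its underside; z up
- good1_mouth (a point): centre of the open mouth of this good fitting, level with its rim
- good2: a good fitting: the same steel cup (diameter 44 mm, flange 54 mm, 45 mm high, 0.18 kg, loose, upright on the green board) WITH a side nozzle, a bar 10 to 15 mm thick at 22 mm height along its own +x, ending 52 mm from its axis. Origin: centre of its underside; z up
- good2_mouth (a point): centre of the open mouth of this good fitting, level with its rim
- good3: a good fitting: the same steel cup (diameter 44 mm, flange 54 mm, 45 mm high, 0.18 kg, loose, upright on the green board) WITH a side nozzle, a bar 10 to 15 mm thick at 22 mm height along its own +x, ending 52 mm from its axis. Origin: centre of its underside; z up
- good3_mouth (a point): centre of the open mouth of this good fitting, level with its rim
- good4: a good fitting: the same steel cup (diameter 44 mm, flange 54 mm, 45 mm high, 0.18 kg, loose, upright on the green board) WITH a side nozzle, a bar 10 to 15 mm thick at 22 mm height along its own +x, ending 52 mm from its axis. Origin: centre of its underside; z up
- good4_mouth (a point): centre of the open mouth of this good fitting, level with its rim
- lever (a joint): angle (rad) of the toggle lever on the grey switch box: 0 leaning fully towards the robot's side (the box's own -x), 0.5 upright, 1.0 leaning fully to the far side (the box's +x), where it meets its stop. It starts between 0 and 0.25, turns with light friction (about 0.75 N at the ball moves it) and stays where it is left
- lever_tip (a point): centre of the 26 mm black ball at the end of the lever; 80 mm from the lever's axle on a 10 mm steel rod; 92 mm above the table at either end of its swing, 102 mm when upright
- lever_base: the grey switch box, fixed to the table to the right of the green board, 70 mm (x) by 50 mm (y) by 25 mm high, turned up to 0.4 rad. Origin: centre of its underside. The axle runs along its y, 22 mm above the table through its centre; the lever swings from its -x to its +x; a 26 mm steel boss on the axle rises to 35 mm
- board: the green sorting board, fixed, 312 mm (x) by 444 mm (y), 6 mm thick with a 10 mm high aluminium frame, turned up to 0.15 rad. Origin: centre of its underside. The six fittings stand on it in two rows of three, about 120 mm apart; nothing is taller than 51 mm here
- nut0: a loose brass ring nut, 30 mm across, 10 mm high, lying on the green board between the fittings; leave it alone. Origin: centre of its underside
- nut1: a loose brass ring nut, 30 mm across, 10 mm high, lying on the green board between the fittings; leave it alone. Origin: centre of its underside
- pliers: loose pliers with orange handles, 185 mm long, 12 mm high, lying on the table to the left of the green board; leave them alone. Origin: underside, near the pivot; jaws to its +x

How it is judged (in metres and radians):
On the way, in this order (a step that is already met when the one before it is completed fails the run):
1. the tool point (TCP, 19 mm behind the fingertips) stays within 18 mm sideways of the middle of the faulty fitting's mouth and 20 to 75 mm above its rim for 1.5 s (horizontal distance between the grasp point and reject_mouth below 0.018 m and z of the grasp point in the frame of reject_mouth between 0.02 and 0.075 m), for 1.5 s.
2. after that, the lever is over to the far side (past 0.85 of 1.0 rad) (value of joint lever above 0.85 rad), for 0.2 s.
At the end, for the whole second after the job is handed in: the lever rests past 0.85 rad on its far side, and every fitting, nut and the pliers are within 6 mm of where they began, the fittings upright (value of joint lever above 0.85 rad and distance of each of reject, good0, good1, good2, good3, good4, nut0, nut1, pliers from where it was at the start of the episode below 0.006 m and angle between each of reject, good0, good1, good2, good3, good4's own z axis and vertical below 0.1 rad); the robot touches nothing.
It fails at once if a fitting, a nut or the pliers are touched (over 0.3 N) (contact force between any of the arm, the fingers and reject above 0.3 N or contact force between any of the arm, the fingers and good0 above 0.3 N or contact force between any of the arm, the fingers and good1 above 0.3 N or contact force between any of the arm, the fingers and good2 above 0.3 N or contact force between any of the arm, the fingers and good3 above 0.3 N or contact force between any of the arm, the fingers and good4 above 0.3 N or contact force between any of the arm, the fingers and nut0 above 0.3 N or contact force between any of the arm, the fingers and nut1 above 0.3 N or contact force between any of the arm, the fingers and pliers above 0.3 N).
It fails at once if a fitting, a nut or the pliers are moved more than 6 mm (distance of any of reject, good0, good1, good2, good3, good4, nut0, nut1, pliers from where it was at the start of the episode above 0.006 m).
It fails at once if a good fitting is pointed at: the tool point within 18 mm sideways of the middle of its mouth and less than 75 mm above its rim (it passes over them only higher) ((horizontal distance between the grasp point and good0_mouth below 0.018 m and z of the grasp point in the frame of good0_mouth below 0.075 m) or (horizontal distance between the grasp point and good1_mouth below 0.018 m and z of the grasp point in the frame of good1_mouth below 0.075 m) or (horizontal distance between the grasp point and good2_mouth below 0.018 m and z of the grasp point in the frame of good2_mouth below 0.075 m) or (horizontal distance between the grasp point and good3_mouth below 0.018 m and z of the grasp point in the frame of good3_mouth below 0.075 m) or (horizontal distance between the grasp point and good4_mouth below 0.018 m and z of the grasp point in the frame of good4_mouth below 0.075 m)).
It fails at once if the lever or its box is pushed or gripped with more than 35 N (contact force between any of the arm, the fingers and lever_base above 35 N).
It also fails if it takes over 45 s, if anything falls off the work surface, if the arm or the gripper's body presses on something with over 40 N, if the wrist force passes 120 N, or if a joint passes its speed limit or range.

## Working session

There is one attempt and no reset: what is moved stays moved. The work goes in short steps, Python scripts to look and compute and a tool call to move; the robot and the scene stay as the last step left them, time stands still between calls to the robot, and variables do not carry over. Pictures are saved under pics/ and viewed, at most 10 in all, crops included, and the job is handed in when it is done.

Besides the shell and the picture viewer there is one more tool, called after "Request:" as name(argument=value, ...) on one line, values as JSON. jog_arm: Moves the arm, as the interface text tells. Its arguments: {"type":"object","properties":{"increments":{"type":"array"},"grip":{"type":"number"}},"required":["increments"]}

```bash
mkdir -p pics; python3 - <<'E'
from station import sense, eyes, r
import cv2, numpy as np
s=sense(); print(s['time_s'],s['tcp_pos'],np.round(s['ee_rot'],3).tolist())
for c in ("top","scene"):
    im=eyes.capture(c); cv2.imwrite(f"pics/{c}0.png",im)
    for n in ("reject","good0","lever_tip","lever_base","board"):
        print(c,n,[(np.round(d['centre'],3).tolist(),round(d['conf'],2)) for d in eyes.spot_in(c,n)])
    k=eyes.get_calibration(c); print(np.round(k['camera_matrix'],1).tolist(),np.round(k['R'],3).tolist(),np.round(k['t'],3).tolist())
E
```

```text
0.0 [0.18320188 0.59696505 0.24016425] [[0.956, -0.294, -0.001], [-0.294, -0.956, -0.002], [0.0, 0.002, -1.0]]
top reject [([0.522, -0.102, 0.013], 0.71), ([0.497, 0.146, 0.016], 0.7)]
top good0 [([0.634, 0.045, 0.018], 0.92), ([0.515, 0.02, 0.012], 0.87), ([0.649, -0.082, 0.021], 0.86), ([0.617, 0.156, 0.027], 0.64), ([0.52, -0.105, 0.01], 0.58)]
top lever_tip [([0.574, -0.026, 0.014], 0.65), ([0.455, -0.308, 0.109], 0.48), ([0.62, 0.157, 0.028], 0.38)]
top lever_base [([0.478, -0.302, 0.022], 0.91), ([0.651, -0.079, 0.02], 0.65), ([0.635, 0.047, 0.018], 0.42)]
top board [([0.561, 0.038, 0.002], 0.61)]
[[555.3, 0.0, 305.8], [0.0, 555.3, 238.9], [0.0, 0.0, 1.0]] [[-0.027, -1.0, -0.005], [-0.982, 0.028, -0.187], [0.187, -0.0, -0.982]] [0.056, 0.566, 1.173]
scene reject [([0.51, 0.147, 0.038], 0.83)]
scene good0 [([0.655, -0.079, 0.035], 0.95), ([0.639, 0.035, 0.032], 0.79), ([0.533, -0.104, 0.032], 0.78), ([0.63, 0.148, 0.033], 0.77), ([0.525, 0.023, 0.034], 0.67)]
scene lever_tip [([0.463, -0.313, 0.089], 0.56), ([0.496, 0.41, 0.012], 0.47), ([0.529, -0.102, 0.036], 0.38)]
scene lever_base [([0.484, -0.312, 0.026], 0.94)]
scene board [([0.605, -0.007, 0.007], 0.82), ([0.509, 0.141, 0.035], 0.55)]
[[511.9, 0.0, 315.3], [0.0, 511.9, 241.9], [0.0, 0.0, 1.0]] [[0.479, 0.878, -0.009], [0.56, -0.313, -0.767], [-0.676, 0.363, -0.641]] [-0.28, -0.229, 1.411]
```

View pics/top0.png

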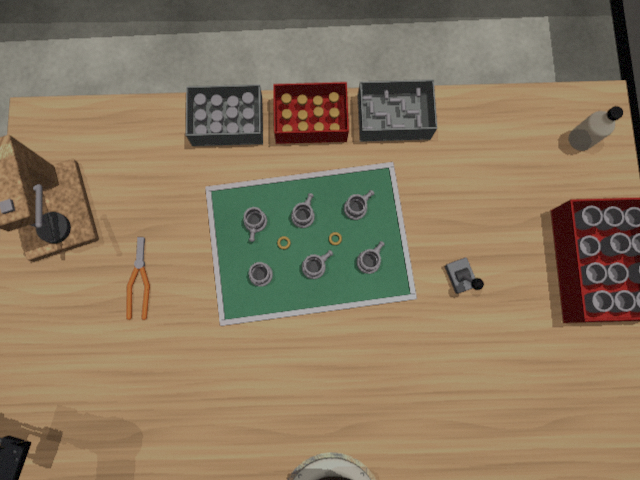

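View pics/scene0.png

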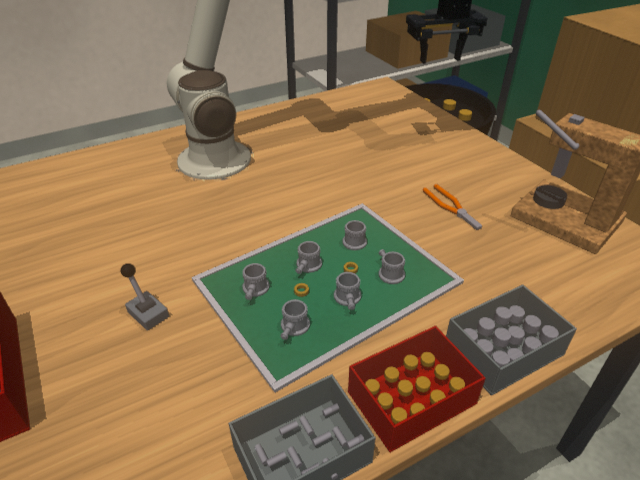

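The top view shows the fitting without a nozzle at (260,273), which is (355,234) in the scene view. The lever ball is at (478,284) in top and (128,270) in scene, and the box is at about (461,275) in top.

```bash
python3 - <<'E'
import cv2, numpy as np
t=cv2.imread("pics/top0.png"); s=cv2.imread("pics/scene0.png")
c=lambda im,x,y:cv2.resize(im[y:y+60,x:x+80],(400,300),interpolation=cv2.INTER_CUBIC)
m=np.vstack([np.hstack([c(t,220,245),c(s,315,205)]),np.hstack([c(t,425,245),c(s,100,260)])])
cv2.imwrite("pics/m.png",m)
E
```

```text
(no output)
```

View pics/m.png

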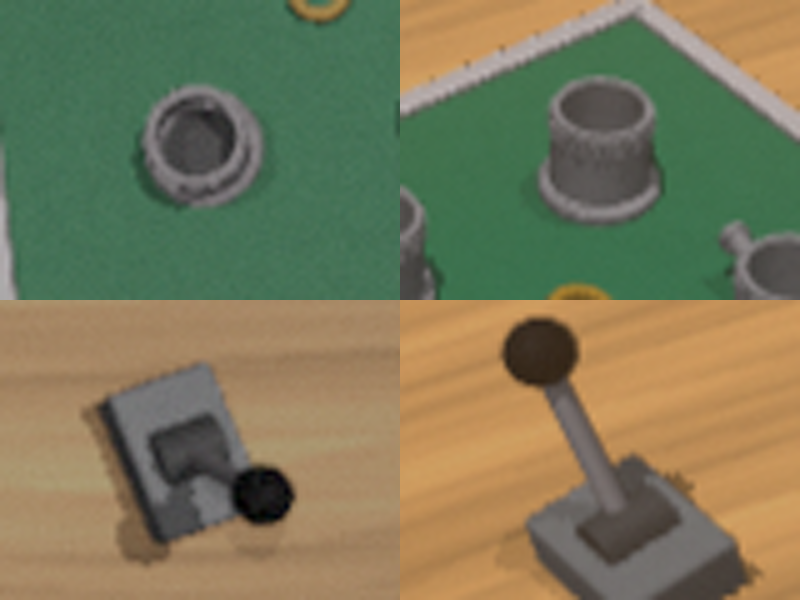

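```bash
cat > h.py <<'E'
from station import sense, eyes, r
import cv2, numpy as np
K={c:eyes.get_calibration(c) for c in("top","scene")}
def P(c): k=K[c]; return np.array(k['camera_matrix'])@np.c_[k['R'],k['t']]
def tri(a,b):
    X=cv2.triangulatePoints(P("top"),P("scene"),np.float64(a).reshape(2,1),np.float64(b).reshape(2,1)).ravel(); return X[:3]/X[3]
def onz(c,p,z):
    M=P(c); H=np.c_[M[:,:2],M[:,2]*z+M[:,3]]; v=np.linalg.solve(H,[*p,1]); return v[:2]/v[2]
E
python3 - <<'E'
from h import *
print("mouth",tri((259.6,272.4),(355.4,225.6)),onz("top",(259.6,272.4),.051),onz("scene",(355.4,225.6),.051))
print("ball",tri((477.6,283.8),(128.2,270.4)))
c=lambda x,y:(425+x/5,245+(y-300)/5)
tl,tr,bl=[onz("top",c(*p),.025) for p in((106,401),(209,365),(162,541))]
d=tl-bl; e=tl-tr; print(tl,tr,bl,"len",np.hypot(*d),np.hypot(*e),"yaw",np.arctan2(d[1],d[0]),np.arctan2(-e[0],e[1]),"ctr",(tr+bl)/2)
print("boss",onz("top",c(190,448),.033))
# other mouths from top picture
for p in((254,217),(302,212),(356,205),(314,264),(369,259)): print(onz("top",p,.051))
E
```

```text
mouth [0.49702931 0.14411939 0.05067939] [0.49627659 0.14279302] [0.49792132 0.14555845]
ball [ 0.45394344 -0.3164248   0.09462978]
[ 0.50414391 -0.27264182] [ 0.51910184 -0.31996612] [ 0.44096092 -0.29274932] len 0.06630536737415257 0.04963192641590489 yaw 0.30810767195663136 0.306136615540734 ctr [ 0.48003138 -0.30635772]
boss [ 0.48105102 -0.30619969]
[0.62098115 0.15379966]
[0.62936204 0.04648383]
[ 0.64198008 -0.07471353]
[0.51146391 0.02323992]
[ 0.51913542 -0.09782463]
```

Both views agree: the mouth is at (0.497, 0.144, 0.051) and the box centre at (0.481, -0.306), yaw 0.307. Next I close the fingers and move to a point high above the reject.

Request:
jog_arm(increments=[[0.3,0.25,0,0],[0.7,0.55,0,0],[0.8,0.63,0,0],[0.8,0.63,0,0],[0.8,0.63,0,0],[0.8,0.63,0,0],[0.8,0.63,0,0],[0.8,0.63,0,0],[0.8,0.63,0,0],[0.8,0.63,0,0]], grip=0)

```text
time_s: 1.6
tcp_pos: [0.2915, 0.441, 0.2413]
ee_rot: [[0.956, -0.294, 0.0], [-0.294, -0.956, 0.0], [0.0, -0.0, -1.0]]
wrist_force: [0.2, -0.2, 0.1]
gripper_width: 0.17
gripper_force: 0.0
```

Request:
jog_arm(increments=[[0.8,0.63,0,0],[0.8,0.63,0,0],[0.8,0.63,0,0],[0.8,0.63,0,0],[0.8,0.63,0,0],[0.8,0.63,0,0],[0.8,0.63,0,0],[0.8,0.63,0,0],[0.8,0.63,0,0],[0.8,0.63,0,0]])

```text
time_s: 2.6
tcp_pos: [0.4072, 0.2735, 0.2413]
ee_rot: [[0.956, -0.294, 0.0], [-0.294, -0.956, 0.0], [0.0, -0.0, -1.0]]
wrist_force: [0.7, 0.3, 0.9]
gripper_width: 0.006
gripper_force: 0.0
```

Request:
jog_arm(increments=[[0.8,0.63,0,0],[0.8,0.63,0,0],[0.8,0.63,0,0],[0.8,0.6,0,0],[0.6,0.4,0,0],[0.4,0.2,0,0],[0.2,0.1,0,0],[0,0,0,0],[0,0,0,0],[0,0,0,0]])

```text
time_s: 3.6
tcp_pos: [0.4717, 0.1885, 0.2413]
ee_rot: [[0.956, -0.293, -0.0], [-0.293, -0.956, 0.0], [-0.0, -0.0, -1.0]]
wrist_force: [1.0, -0.1, 0.4]
gripper_width: 0.009
gripper_force: 0.0
```

```bash
python3 - <<'E'
from h import *
s=sense(); R=np.array(s['ee_rot']); p=np.array(s['tcp_pos'])
print(s['time_s'],p,s['gripper_width'],R.T@(np.array([.497,.144,.099])-p)/.02, s['joints'])
E
```

```text
3.6 [0.47169331 0.18853864 0.24126629] 0.009052598238022881 [1.86181817 1.75953328 7.11317194] [ 4.01205369e+01  1.06103859e+01 -1.56770328e+01 -3.46090110e-03
 -6.37118318e+01  3.28677104e+01]
```

Request:
jog_arm(increments=[[0.46,0.44,0,0],[0.5,0.5,0.3,0],[0.5,0.5,0.7,0],[0.4,0.32,0.9,0],[0,0,0.9,0],[0,0,0.9,0],[0,0,0.6,0],[0,0,0.3,0],[0,0,0,0],[0,0,0,0]])

```text
time_s: 4.6
tcp_pos: [0.4977, 0.1438, 0.1498]
ee_rot: [[0.956, -0.293, 0.001], [-0.293, -0.956, 0.0], [0.001, -0.001, -1.0]]
wrist_force: [0.5, -0.2, -0.6]
gripper_width: 0.008
gripper_force: 0.0
```

```bash
python3 - <<'E'
from h import *
s=sense(); R=np.array(s['ee_rot']); p=np.array(s['tcp_pos'])
print(p,R.T@(np.array([.497,.144,.099])-p)/.02)
im=eyes.capture("scene"); cv2.imwrite("pics/n.png",cv2.resize(im[130:280,250:450],(800,600)))
E
```

```text
[0.49771191 0.14375291 0.14982549] [-4.00982529e-02  4.12747132e-04  2.54123731e+00]
```

View pics/n.png

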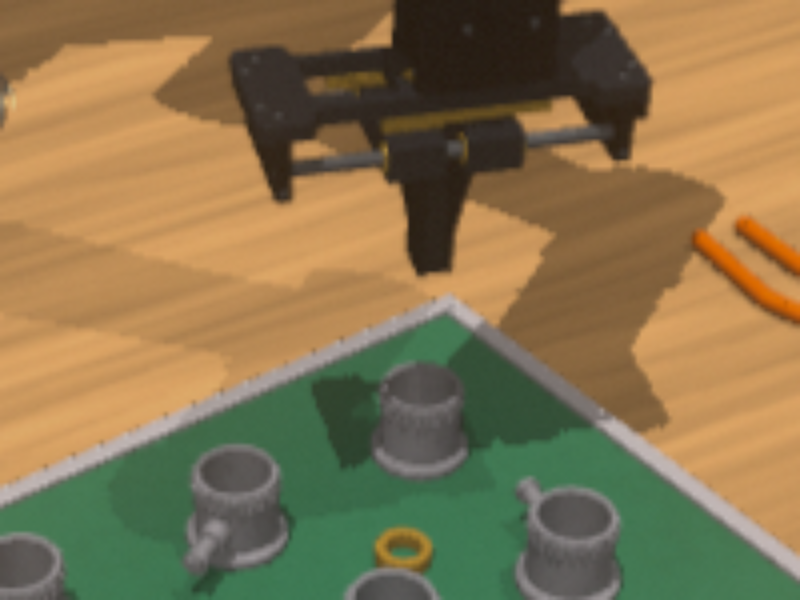

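The closed fingers hang directly above the reject, with tips at (430,268) and the mouth at (421,383) in this crop. Next I descend 50 mm and hold there.

Request:
jog_arm(increments=[[0,0,0.4,0],[0,0,0.6,0],[0,0,0.6,0],[0,0,0.5,0],[0,0,0.3,0],[0,0,0.1,0],[0,0,0,0],[0,0,0,0],[0,0,0,0],[0,0,0,0]])

```text
time_s: 5.65
tcp_pos: [0.4974, 0.1437, 0.0997]
ee_rot: [[0.956, -0.293, 0.001], [-0.293, -0.956, 0.0], [0.001, -0.001, -1.0]]
wrist_force: [0.2, 0.1, 0.3]
gripper_width: 0.006
gripper_force: 0.0
```

Request:
jog_arm(increments=[[0,0,0,0],[0,0,0,0],[0,0,0,0],[0,0,0,0],[0,0,0,0],[0,0,0,0],[0,0,0,0],[0,0,0,0],[0,0,0,0],[0,0,0,0]])

```text
time_s: 6.65
tcp_pos: [0.4972, 0.1436, 0.0993]
ee_rot: [[0.956, -0.293, -0.0], [-0.293, -0.956, 0.0], [-0.0, -0.0, -1.0]]
wrist_force: [0.7, -0.1, -0.9]
gripper_width: 0.007
gripper_force: 0.0
```

Request:
jog_arm(increments=[[0,0,0,0],[0,0,0,0],[0,0,0,0],[0,0,0,0],[0,0,0,0],[0,0,0,0],[0,0,0,0],[0,0,0,0],[0,0,0,0],[0,0,0,0]])

```text
time_s: 7.65
tcp_pos: [0.4972, 0.1436, 0.0992]
ee_rot: [[0.956, -0.293, -0.0], [-0.293, -0.956, -0.0], [-0.0, 0.0, -1.0]]
wrist_force: [-0.1, -0.3, -0.0]
gripper_width: 0.005
gripper_force: 0.0
```

Request:
jog_arm(increments=[[0,0,-0.5,0],[0,0,-0.9,0],[0,0,-0.9,0],[0,0,-0.9,0],[0,0,-0.9,0],[0,0,-0.9,0],[0,0,-0.6,0],[0,0,-0.3,0],[0,0,0,0],[0,0,0,0]])

```text
time_s: 8.65
tcp_pos: [0.4967, 0.1434, 0.2166]
ee_rot: [[0.956, -0.294, -0.001], [-0.294, -0.956, -0.0], [-0.001, 0.001, -1.0]]
wrist_force: [0.1, 0.1, -0.6]
gripper_width: 0.002
gripper_force: 0.0
```

Request:
jog_arm(increments=[[0,0.3,0,0],[0.1,0.7,0,0],[0.1,0.9,0,0],[0.1,0.9,0,0],[0.1,0.9,0,0],[0.1,0.9,0,0],[0.1,0.9,0,0],[0.1,0.9,0,0],[0.1,0.9,0,0],[0.1,0.9,0,0]])

```text
time_s: 9.65
tcp_pos: [0.4653, -0.0205, 0.2173]
ee_rot: [[0.956, -0.294, -0.0], [-0.294, -0.956, -0.0], [-0.0, 0.0, -1.0]]
wrist_force: [0.3, -0.6, 0.6]
gripper_width: 0.009
gripper_force: 0.0
```

Request:
jog_arm(increments=[[0.1,0.9,0,0],[0.1,0.9,0,0],[0.1,0.9,0,0],[0.1,0.9,0,0],[0.1,0.9,0,0],[0.1,0.9,0,0],[0.1,0.9,0,0],[0.1,0.9,0,0],[0.1,0.9,0,0],[0.1,0.9,0,0]])

```text
time_s: 10.65
tcp_pos: [0.4312, -0.1981, 0.2173]
ee_rot: [[0.956, -0.295, -0.0], [-0.295, -0.956, -0.0], [-0.0, 0.0, -1.0]]
wrist_force: [-0.4, 0.7, -0.6]
gripper_width: 0.007
gripper_force: 0.0
```

Request:
jog_arm(increments=[[0.1,0.9,0,0],[0.1,0.9,0,0],[0.1,0.9,0,0],[0.1,0.9,0,0],[0.1,0.9,0,0],[0,0.7,0,0],[0,0.4,0,0],[0,0.2,0,0],[0,0,0,-0.3],[0,0,0,-0.8]])

```text
time_s: 11.65
tcp_pos: [0.4081, -0.3099, 0.2173]
ee_rot: [[0.979, -0.205, 0.0], [-0.205, -0.979, 0.0], [-0.0, -0.0, -1.0]]
wrist_force: [-0.1, -0.5, 0.4]
gripper_width: 0.004
gripper_force: 0.0
```

Request:
jog_arm(increments=[[0,0,0,-0.9],[0,0,0,-0.9],[0,0,0,-0.9],[0,0,0,-0.9],[0,0,0,-0.9],[0,0,0,-0.9],[0,0,0,-0.7],[0,0,0,-0.36],[0,0,0,0],[0,0,0,0]])

```text
time_s: 12.65
tcp_pos: [0.4082, -0.31, 0.2173]
ee_rot: [[0.953, 0.302, 0.0], [0.302, -0.953, 0.0], [0.0, 0.0, -1.0]]
wrist_force: [-0.1, -0.4, 0.3]
gripper_width: 0.011
gripper_force: 0.0
```

```bash
python3 - <<'E'
from h import *
s=sense(); R=np.array(s['ee_rot']); p=np.array(s['tcp_pos'])
print(s['time_s'],p,R[:,0],R.T@(np.array([.400,-.332,.104])-p)/.02)
E
```

```text
12.65 [ 0.40820237 -0.30997656  0.21729339] [9.53262549e-01 3.02143184e-01 9.63975130e-05] [-0.7242084   0.9256648   5.66462061]
```

Request:
jog_arm(increments=[[-0.36,0.46,0,0],[-0.36,0.46,0.4,0],[0,0,0.8,0],[0,0,0.9,0],[0,0,0.9,0],[0,0,0.9,0],[0,0,0.8,0],[0,0,0.6,0],[0,0,0.36,0],[0,0,0,0]])

```text
time_s: 13.65
tcp_pos: [0.3992, -0.3322, 0.103]
ee_rot: [[0.953, 0.302, -0.002], [0.302, -0.953, 0.001], [-0.002, -0.001, -1.0]]
wrist_force: [-0.2, -1.5, -0.2]
gripper_width: 0.006
gripper_force: 0.0
```

```bash
python3 - <<'E'
from h import *
s=sense(); R=np.array(s['ee_rot']); p=np.array(s['tcp_pos'])
print(s['time_s'],p,R.T@(np.array([.481,-.306,.104])-p))
im=eyes.capture("scene"); a=im[200:350,40:240]
cv2.imwrite("pics/l.png",cv2.resize(a,(800,600)))
E
```

```text
13.65 [ 0.39923074 -0.33224807  0.10296945] [ 0.08587619 -0.00036386 -0.00117615]
```

View pics/l.png

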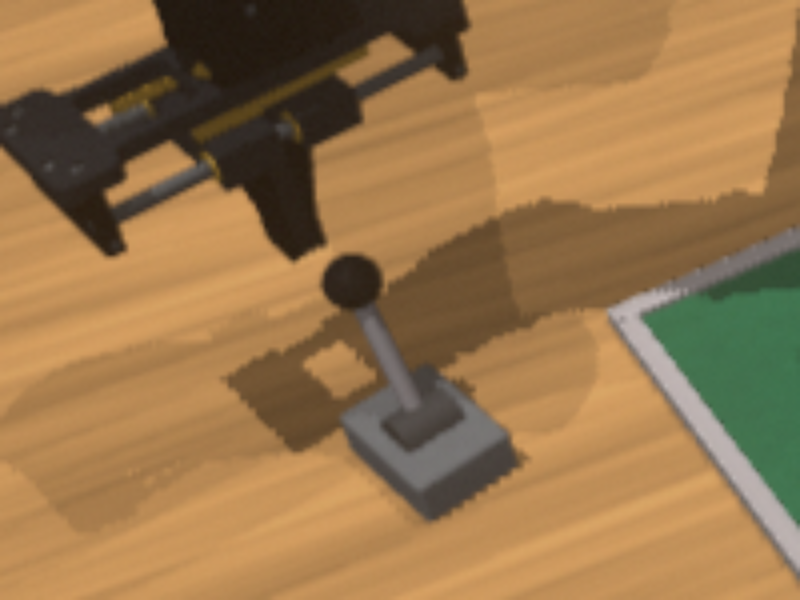

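The fingertips, at (300,245), are in line behind the black ball at (352,281). Now I push gently along the box's +x.

Request:
jog_arm(increments=[[0.2,0,0,0],[0.25,0,0,0],[0.25,0,0,0],[0.25,0,0,0],[0.25,0,0,0],[0.25,0,0,0],[0.25,0,0,0],[0.25,0,0,0],[0.25,0,0,0],[0.25,0,0,0]])

```text
time_s: 14.7
tcp_pos: [0.4469, -0.3173, 0.1041]
ee_rot: [[0.953, 0.302, -0.0], [0.302, -0.953, -0.0], [-0.0, 0.0, -1.0]]
wrist_force: [-1.0, -0.6, -0.1]
gripper_width: 0.01
gripper_force: 0.6
```

Request:
jog_arm(increments=[[0.25,0,0,0],[0.25,0,0,0],[0.25,0,0,0],[0.25,0,0,0],[0.25,0,0,0],[0.25,0,0,0],[0.25,0,0,0],[0.2,0,0,0],[0.1,0,0,0],[0,0,0,0]])

```text
time_s: 15.7
tcp_pos: [0.486, -0.3048, 0.1039]
ee_rot: [[0.953, 0.302, 0.0], [0.302, -0.953, 0.0], [0.0, -0.0, -1.0]]
wrist_force: [0.3, 1.4, 0.0]
gripper_width: 0.004
gripper_force: 0.1
```

```bash
python3 - <<'E'
from h import *
s=sense(); R=np.array(s['ee_rot']); p=np.array(s['tcp_pos'])
print(s['time_s'],p,R.T@(np.array([.481,-.306,.104])-p),R.T@s['wrist_force'])
im=eyes.capture("scene"); a=im[200:350,40:240]
cv2.imwrite("pics/l2.png",cv2.resize(a,(800,600)))
E
```

```text
15.7 [ 0.48602301 -0.30478493  0.10390491] [-5.15526463e-03 -3.60803855e-04 -9.55973481e-05] [ 0.70328251 -1.26636609 -0.03426441]
```

View pics/l2.png

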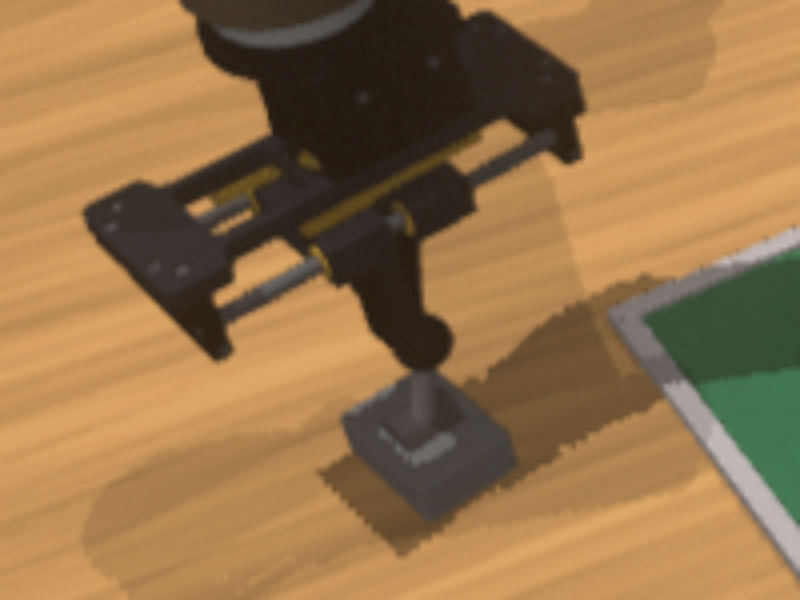

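The ball, at (427,340), is past upright but not at its stop. I continue in small steps and watch the force.

Request:
jog_arm(increments=[[0.1,0,0,0],[0.1,0,0,0],[0.1,0,0,0],[0.1,0,0,0],[0,0,0,0]])

```text
time_s: 16.25
tcp_pos: [0.4937, -0.3024, 0.104]
ee_rot: [[0.953, 0.302, 0.0], [0.302, -0.953, -0.0], [0.0, 0.0, -1.0]]
wrist_force: [-0.8, 0.0, 0.7]
gripper_width: 0.003
gripper_force: 0.3
```

Request:
jog_arm(increments=[[0.08,0,0,0],[0,0,0,0]])

```text
time_s: 16.45
tcp_pos: [0.495, -0.302, 0.104]
ee_rot: [[0.953, 0.302, 0.0], [0.302, -0.953, -0.0], [-0.0, 0.0, -1.0]]
wrist_force: [-0.6, -0.8, -1.2]
gripper_width: 0.005
gripper_force: 0.3
```

```bash
python3 - <<'E'
from h import *
s=sense(); R=np.array(s['ee_rot']); p=np.array(s['tcp_pos'])
print(s['time_s'],p,R.T@(np.array([.481,-.306,.104])-p),R.T@s['wrist_force'])
E
```

```text
16.45 [ 0.49501593 -0.30198616  0.10402445] [-1.45735568e-02 -4.10671614e-04  2.45126209e-05] [-0.79311425  0.62513973  1.18592279]
```

Request:
jog_arm(increments=[[0.05,0,0,0],[0,0,0,0]])

```text
time_s: 16.65
tcp_pos: [0.4959, -0.3017, 0.104]
ee_rot: [[0.953, 0.302, -0.0], [0.302, -0.953, 0.0], [-0.0, -0.0, -1.0]]
wrist_force: [-0.4, -0.5, -0.4]
gripper_width: 0.005
gripper_force: 0.5
```

Request:
jog_arm(increments=[[0.05,0,0,0],[0,0,0,0]])

```text
time_s: 16.85
tcp_pos: [0.4961, -0.3015, 0.1039]
ee_rot: [[0.953, 0.302, -0.002], [0.302, -0.953, 0.0], [-0.001, -0.001, -1.0]]
wrist_force: [-3.2, -1.6, 0.2]
gripper_width: 0.005
gripper_force: 1.5
```

```bash
python3 - <<'E'
from h import *
s=sense(); R=np.array(s['ee_rot']); p=np.array(s['tcp_pos'])
print(s['time_s'],p,R.T@s['wrist_force'])
t=eyes.capture("top"); m=eyes.capture("scene")
c=lambda im,x,y:cv2.resize(im[y:y+60,x:x+80],(400,300),interpolation=cv2.INTER_CUBIC)
cv2.imwrite("pics/l3.png",np.hstack([c(t,425,245),c(m,100,260)]))
E
```

```text
16.85 [ 0.49612984 -0.30152793  0.10391354] [-3.51283006  0.52817399 -0.21515629]
```

View pics/l3.png

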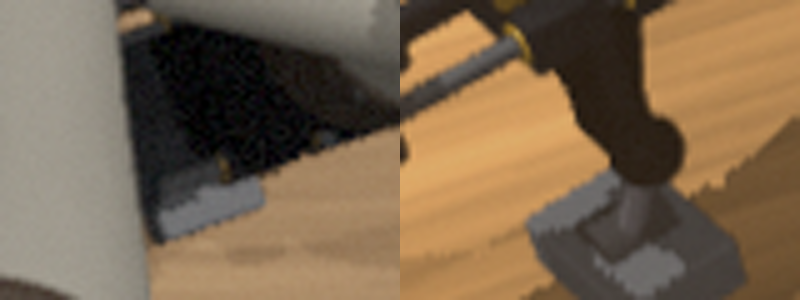

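The force rose to 3.5 N, so the lever is at its stop; in the scene view the ball, at (652,150) in the crop, leans to the far side. I back off along -x, then lift.

Request:
jog_arm(increments=[[-0.2,0,0,0],[-0.4,0,0,0],[-0.6,0,0,0],[-0.7,0,0,0],[-0.7,0,0,0],[-0.7,0,0,0],[-0.7,0,0,0],[-0.5,0,0,0],[-0.3,0,0,0],[0,0,0,0]])

```text
time_s: 17.95
tcp_pos: [0.4045, -0.3307, 0.1041]
ee_rot: [[0.954, 0.301, -0.0], [0.301, -0.954, 0.0], [-0.0, -0.0, -1.0]]
wrist_force: [0.8, -0.3, -0.2]
gripper_width: 0.002
gripper_force: 0.0
```

Request:
jog_arm(increments=[[0,0,-0.4,0],[0,0,-0.8,0],[0,0,-0.8,0],[0,0,-0.8,0],[0,0,-0.8,0],[0,0,-0.4,0],[0,0,0,0],[0,0,0,0],[0,0,0,0],[0,0,0,0]])

```text
time_s: 18.95
tcp_pos: [0.4049, -0.3302, 0.1832]
ee_rot: [[0.953, 0.302, -0.002], [0.302, -0.953, 0.001], [-0.001, -0.001, -1.0]]
wrist_force: [0.3, -0.2, -0.1]
gripper_width: 0.006
gripper_force: 0.0
```

```bash
python3 - <<'E'
from h import *
s=sense(); print(s['time_s'],s['tcp_pos'],s['wrist_force'])
m=eyes.capture("scene"); cv2.imwrite("pics/end.png",m)
E
```

```text
18.95 [ 0.40494219 -0.33023659  0.18322058] [ 0.26073626 -0.18909101 -0.09830838]
```

View pics/end.png

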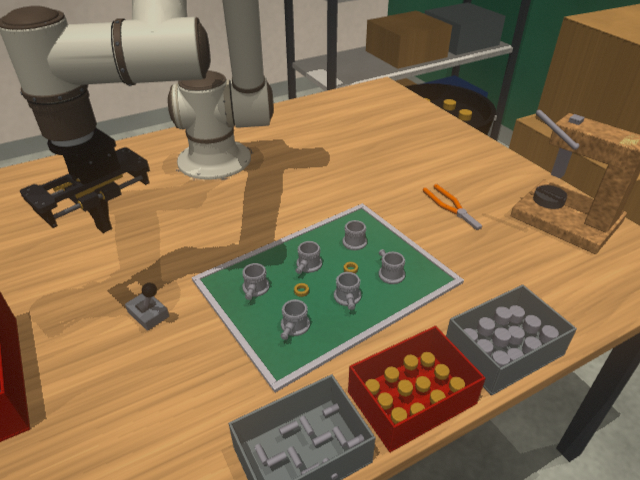

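The lever stays on its far side with the ball at (149,290), and nothing else has moved. I check the angle, then hand in.

```bash
python3 - <<'E'
from h import *
for q in (.7,.85,1.0):
    a=q-.5; X=np.array([.481+.08*np.sin(a)*.953,-.306+.08*np.sin(a)*.302,.022+.08*np.cos(a),1]); v=P("scene")@X; print(q,v[:2]/v[2])
m=cv2.imread("pics/end.png")[275:305,135:165]; d=(m.max(2)<50).astype('uint8'); M=cv2.moments(d,True); c=np.array([M['m10']/M['m00']+135,M['m01']/M['m00']+275]); print(c,d.sum())
if np.hypot(*(c-v[:2]/v[2]))<4: print(r.finish_job())
E
```

```text
0.7 [140.75517181 279.38029493]
0.85 [144.7233343 283.860399 ]
1.0 [148.74443798 288.89393543]
[149.97826087 291.93478261] 46
the job is handed in; nothing more can be done
None
```

I pointed out the fitting without a nozzle for about two seconds and pushed the lever to its far stop, where it stayed. In the last picture nothing else had moved, and I handed the job in at about 19 s of the 45 s; no verdict came back.

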